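# Hang the slotted chime plate under its roofed stand

## Robot

A 7-joint arm with a two-finger parallel gripper is mounted at the origin on the work surface. World frame = base frame: x ahead of the robot, y to its left, z up, the work surface at z = 0. Lengths are in mm, angles in rad, forces in N, time in s.
With the tool pointing down it reaches from about 400 to 850 mm from the base axis. Payload 6.9 kg.
Tool frame: the origin (TCP) lies at the very end of the fingers, on their centre line; the grasp point (between the pads) lies 19 mm behind it; z points along the fingers, x is the direction in which the jaws open and shut, and the axes are right-handed (so a half turn about z gives the same grasp; the last joint's range is limited). The gripper opens to 85 mm and grips with 20 to 120 N. Pads are 22 mm wide; open, the fingers measure 114 mm over their backs; the gripper's body (76 mm by 85 mm) begins 54 mm behind the grasp point. The pads swing forward as they close: fully open they stand 13 mm farther back than shut.
Start: joints at [-1.105, 0.507, -0.238, 1.5, 0.126, 1.149, -0.155], TCP at [220.657, 584.741, 231.275] pointing down, gripper open.
Joint ranges: [-3.08, 3.08], [-0.24, 2.05], [-1.43, 1.35], [0, 2.5], [-1.52, 4.66], [0.17, 1.96], [-2.89, 2.89]. Speed limits (rad/s): [2.39, 2.39, 3.14, 3.14, 3.14, 3.14, 3.14].

## Interface

Orientations are given as [roll, pitch, yaw] about the fixed x, y, z axes, in that order (R = Rz(yaw) Ry(pitch) Rx(roll)).
In Python, from bench import arm, imaging, hand_in gives the robot as it stands. Calls block until the motion is done:
- arm.move_ptp(position, orientation): joint-space move of the TCP to a pose.
- arm.move_l(position, ori=None, max_speed=150): straight line of the TCP; ori=None keeps the orientation; max_speed is the mean speed in mm/s.
- arm.move_j(angles): joint-space move.
- arm.grip(opening, squeeze=None): finger opening in mm; squeeze is the grip in N (None keeps the last); returns when the fingers have stopped.
- arm.hold(seconds).
- arm.ik(position, orientation): joint angles nearest the present ones, or None.
- imaging.read_camera(name): name is "side" or "top" or "wrist"; returns a dict with "pixels" (420x560x3 uint8, red, green, blue), "K" (3x3 intrinsics, pixels), "rvec" (rotation vector, rad) and "tvec" (3), from world to camera coordinates, as OpenCV has them. Camera axes: x right, y down, z forward; pixel columns grow to the right and rows downward; lengths in mm; the calibration is good to about 2 mm. A picture is of the moment at which its call begins. There is no depth.
A pose or a line that the arm cannot do raises arm.PlanningError and nothing moves.
- hand_in(): hands the job in, once; it reports no verdict.
Readings, each from a call of its own:
- arm.read_time(): time.
- arm.read_q(): joint angles.
- arm.read_qvel(): joint speeds.
- arm.read_joint_torque(): joint torques, N m.
- arm.read_eef_pos(): TCP position.
- arm.read_orientation(): TCP orientation.
- arm.read_force(): force on the tool from outside, world axes, zero at the start.
- arm.read_wrist_torque(): the same for the moment, N m.
- arm.read_opening(): finger opening in mm.
Only numpy, scipy, OpenCV 4.12 (cv2) and the standard library are available. Lean on these libraries where they do the work, as an engineer would, in place of code of your own. Each camera call takes 0.05 s, during which the arm holds its last target.

## Task

Take the aluminium chime plate out of its grooved wooden rest and hang it under the little roof of the chime stand: slide the slot in its edge sideways over the steel bar, between the two collars, and let the plate down until the bar sits in the seat at the slot's inner end. Leave the plate hanging there straight, still and free, and do not disturb the vase, the two cups and the horse.

Things in the scene. Friction and masses are not known exactly. Their poses are not given: they have to be found in the camera images.
- chime_centre (a point): Centre of the loose aluminium chime plate: 140 mm long (its x, +x away from the robot), 8 thick (y), 95 high (z up), 0.2 to 0.32 kg; it starts upright in the rest's groove. Solid but for the slot; its faces are free to grip from x = -70 to -20. A 22 mm boss stands 2 mm proud of both faces at x = -3, z = -11.5. Its centre of mass is below the seat, so it hangs straight.
- slot_mouth (a point): Middle of the slot's open mouth in the plate's +x end edge: x = +70, z = +10.5 mm from chime_centre, same axes. The mouth is flared to 32 mm in height over its outer 12 mm; then the slot is 16 mm high (z = +2.5 to +18.5 from chime_centre). It goes right through and runs level towards -x to a blind end at x = -11.7 from chime_centre, where it turns up into the seat notch.
- chime_seat (a point): Where the bar's top lies in the plate's seat notch when hung: x = -3.2, z = +27.1 mm from chime_centre, same axes. The notch rises from the slot's inner end, 17 mm wide (8.5 either side of here), under an inverted-V roof that centres the bar. The slot slides over the bar with this point 8.6 to 15.6 mm above bar_top (12 is mid-slot); the plate is then let down.
- bar_top (a point): Top of the stand's level steel bar at its middle, 200 mm above the shelf; x away from the robot, y along the bar, z up. The bar is round, 9 mm thick, between two posts 20 mm square centred 78 mm either side. Two collars, 24 mm across and 4 thick, leave 40 mm of bar free between them, centred here, straight below the middle of the roof ridge.
- chime_stand: Fixed wooden roofed stand; origin under its centre and the bar, axes as bar_top. Foot 110 x 190 mm, 18 high. Roof underside 255 mm up, slab 26 thick with a low ridge to 302; it reaches 37 mm before and behind the bar, 105 to either side. Open front and back. An upright gripper does not fit under it; one leaned back 25 to 45 degrees towards the robot, holding the plate near its -x end, does.
- groove (a point): Middle of the groove's floor in the fixed wooden pedestal rest that holds the plate at the start, 120 mm above the shelf. The rest is 120 mm long (x, along the groove, away from the robot), 90 wide at the foot, 65 at the top, 142 high; the groove is 11 mm wide, 22 deep, open above and at both ends, and the plate lies along it.
- vase: White porcelain vase, 84 mm across, 160 mm high; origin under its centre. A bystander.
- cup_a: Small steel cup, 54 mm across, 45 mm high; origin under its centre. A bystander.
- cup_b: Second, equal steel cup; origin under its centre. A bystander.
- horse: Unglazed ceramic horse, about 160 mm long with head and tail, 42 mm wide, 140 mm high; origin under its centre. A bystander.
Things that resemble listed ones, but are neither listed nor needed, are in the scene too. What is shaped like the part that bears groove but pink or turquoise is not meant.

How it is judged (in metres and radians):
On the way:
1. the chime plate is lifted clear of its rest (distance between chime_centre and groove above 0.1 m), for 0.1 s.
At the end, for the whole second after the job is handed in: The plate hangs on the bar by its slot, released and still: its seat within 9 mm of the bar's top fore and aft, 19 mm of the bar's middle along it, from 4 mm below to 6 mm above in height; upright within 0.2 rad, across the bar within 0.35 rad, under 0.03 m/s and 0.4 rad/s (x of chime_seat in the frame of bar_top between -0.009 and 0.009 m and y of chime_seat in the frame of bar_top between -0.019 and 0.019 m and z of chime_seat in the frame of bar_top between -0.004 and 0.006 m and angle between chime_centre's own z axis and vertical below 0.2 rad and angle between the y axis of chime_centre and the y axis of bar_top, either way round below 0.35 rad and linear speed of chime below 0.03 m/s and angular speed of chime below 0.4 rad/s); the robot touches nothing.
It fails at once if vase is moved more than 30 mm or tipped (distance of vase from where it was at the start of the episode above 0.03 m or angle between vase's own z axis and vertical above 0.4 rad).
It fails at once if cup_a is moved more than 30 mm or tipped (distance of cup_a from where it was at the start of the episode above 0.03 m or angle between cup_a's own z axis and vertical above 0.4 rad).
It fails at once if cup_b is moved more than 30 mm or tipped (distance of cup_b from where it was at the start of the episode above 0.03 m or angle between cup_b's own z axis and vertical above 0.4 rad).
It fails at once if horse is moved more than 30 mm or tipped (distance of horse from where it was at the start of the episode above 0.03 m or angle between horse's own z axis and vertical above 0.4 rad).
It also fails if it takes over 54 s, if anything falls off the work surface, if the arm or the gripper's body presses on something with over 40 N, if the wrist force passes 120 N, or if a joint passes its speed limit or range.

## Working session

There is one attempt and no reset: what is moved stays moved. The work goes in short steps, each a Python script; the robot and the scene stay as the last script left them, time stands still between calls to the robot, and variables do not carry over. Pictures are saved under pics/ and viewed, and the job is handed in when it is done.

```bash
ls; mkdir -p pics
python3 - <<'E'
from bench import arm, imaging
import cv2
for n in ["side","top","wrist"]:
    d=imaging.read_camera(n)
    cv2.imwrite(f"pics/{n}0.png",d["pixels"][:,:,::-1])
    R,_=cv2.Rodrigues(d["rvec"]); print(n,d["K"].tolist(),(-R.T@d["tvec"].reshape(3)).round(1),R.round(3).tolist())
print(arm.read_time(),arm.read_orientation())
E
```

```text
pics
side [[437.985326605078, 0.0, 278.89244051196096], [0.0, 437.985326605078, 207.51719390187134], [0.0, 0.0, 1.0]] [ 164.  -705.9  977.8] [[0.844, -0.536, 0.01], [-0.375, -0.603, -0.704], [0.384, 0.591, -0.71]]
top [[497.96214996824534, 0.0, 283.8887447099615], [0.0, 497.96214996824534, 209.74546916571484], [0.0, 0.0, 1.0]] [4.5400e+02 1.0000e+00 1.4374e+03] [[-0.02, -1.0, -0.011], [-0.991, 0.022, -0.133], [0.133, 0.008, -0.991]]
wrist [[292.2032204947547, 0.0, 280.5586440149898], [0.0, 292.2032204947547, 208.4280535187254], [0.0, 0.0, 1.0]] [149.  610.8 374. ] [[0.354, 0.935, -0.002], [0.892, -0.337, 0.301], [0.281, -0.109, -0.954]]
0.15 [-3.14158800e+00  1.33472671e-03  1.21000791e+00]
```

View pics/side0.png

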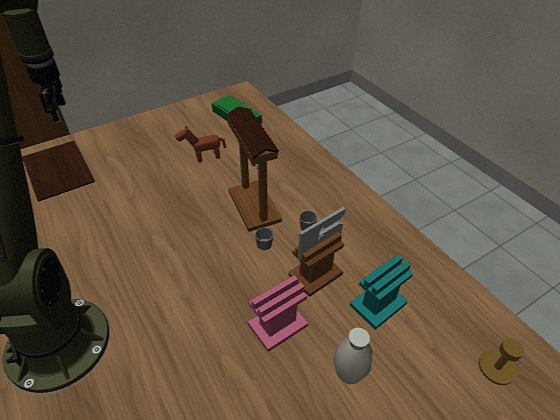

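View pics/top0.png

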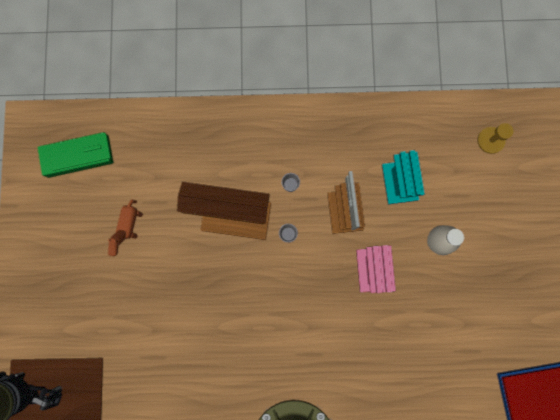

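View pics/wrist0.png

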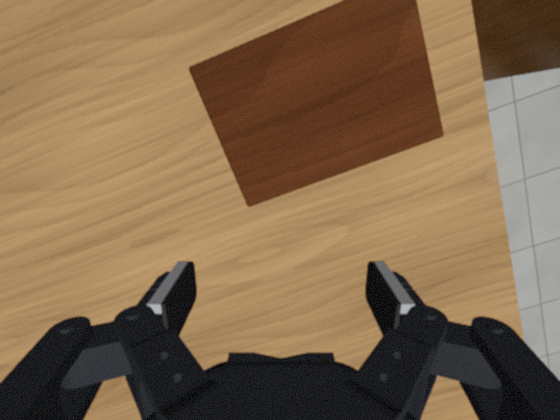

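The side view shows the brown rest with the grey plate at (318,255), the pink rest at (278,315), the turquoise rest at (382,290), and the stand at (255,165). In the top view these are at (347,205), (376,270), (403,178) and (225,205).
Candidates for the groove are the pink rest (side 278,315), the turquoise rest (382,290) and the brown wooden one (318,255). I choose the brown one because it is wooden and holds the aluminium plate. Next I'll check it in close crops.

Run:
```python
import cv2,numpy as np
s=cv2.imread("pics/side0.png");t=cv2.imread("pics/top0.png")
def crop(im,x,y,w,h,k,n):
    c=cv2.resize(im[y:y+h,x:x+w],None,fx=k,fy=k,interpolation=cv2.INTER_CUBIC)
    c=cv2.convertScaleAbs(c,alpha=1.6); cv2.imwrite(n,c)
crop(s,280,200,75,100,6,"pics/c_side_rest.png")
crop(s,220,95,70,140,4,"pics/c_side_stand.png")
crop(t,320,165,60,75,8,"pics/c_top_rest.png")
crop(t,170,175,110,70,7,"pics/c_top_stand.png")
```

```text
(no output)
```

View pics/c_side_rest.png

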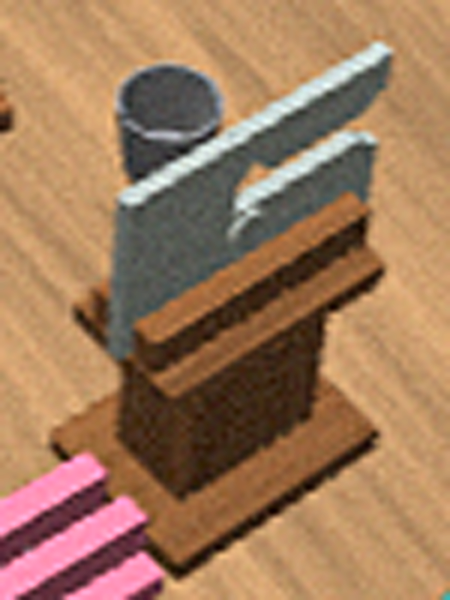

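View pics/c_side_stand.png

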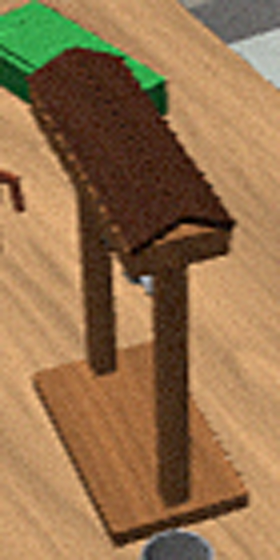

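View pics/c_top_rest.png

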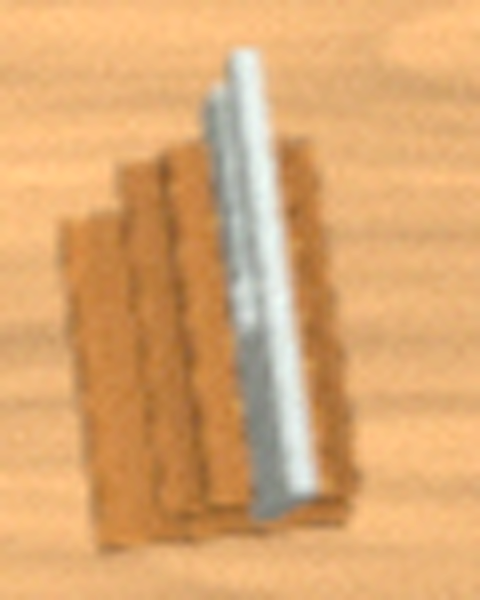

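View pics/c_top_stand.png

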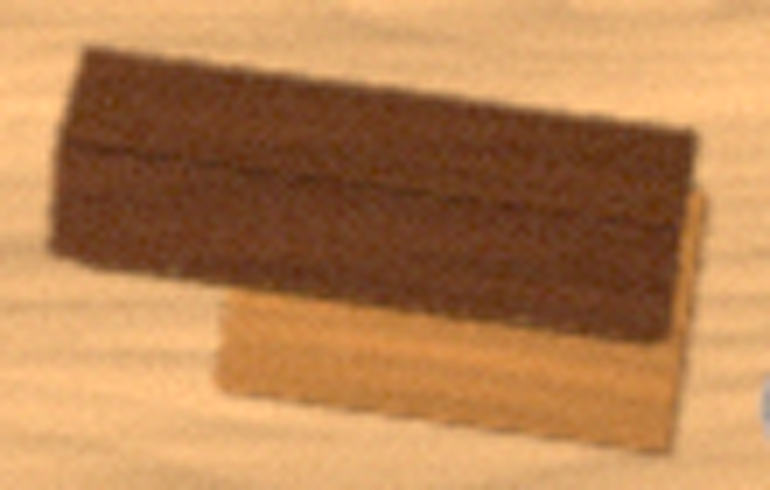

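The crops confirm the wooden brown rest, with the slot mouth at the far (+x) end. The stand's ridge and foot corners are visible, so I'll cast rays onto planes of known height and cross-check sizes.

```bash
cat > h.py <<'E'
import numpy as np,cv2
from bench import arm, imaging
def cam(n,save=None):
    d=imaging.read_camera(n)
    if save: cv2.imwrite(save,d["pixels"][:,:,::-1])
    np.savez(f"{n}.npz",K=d["K"],rvec=d["rvec"],tvec=d["tvec"]); return d
def ray(d,u,v):
    R,_=cv2.Rodrigues(np.asarray(d["rvec"],float)); c=-R.T@np.asarray(d["tvec"],float).reshape(3)
    return c,R.T@np.linalg.inv(d["K"])@np.array([u,v,1.])
def onz(d,u,v,z):
    c,r=ray(d,u,v); return c+r*(z-c[2])/r[2]
def proj(d,P):
    return cv2.projectPoints(np.atleast_2d(np.asarray(P,float)),np.asarray(d["rvec"],float),np.asarray(d["tvec"],float),np.asarray(d["K"]),None)[0].reshape(-1,2)
def crop(im,x,y,w,h,k,n,a=1.6):
    c=cv2.resize(im[y:y+h,x:x+w],None,fx=k,fy=k,interpolation=cv2.INTER_CUBIC)
    cv2.imwrite(n,cv2.convertScaleAbs(c,alpha=a))
def un(p,k,x0,y0): return (p[0]+.5)/k-.5+x0,(p[1]+.5)/k-.5+y0
E
python3 - <<'E'
from h import *
t=imaging.read_camera("top");s=imaging.read_camera("side")
def T(p,k,x,y,z,d): return onz(d,*un(p,k,x,y),z)
def rep(n,a,b):
    print(n,a.round(1),b.round(1),"mid",((a+b)/2).round(1),"len",np.linalg.norm(b-a).round(1),"yaw deg",np.degrees(np.arctan2(*(b-a)[1::-1])).round(2))
rep("plate top/top",T((303,496),8,320,165,215,t),T((246,49),8,320,165,215,t))
rep("plate top/side",T((126,201),6,280,200,215,s),T((385,46),6,280,200,215,s))
rep("ridge top",T((692,215),7,170,175,302,t),T((66,140),7,170,175,302,t))
rep("ridge side",T((180+10,218),4,220,95,302,s),T((75,47),4,220,95,302,s))
f=[T(p,7,170,175,18,t) for p in [(220,388),(670,450)]]; rep("foot near edge top",f[1],f[0])
f=[T(p,4,220,95,18,s) for p in [(35,380),(115,532),(247,492)]]; rep("foot near edge side",f[1],f[0]);rep("foot right",f[1],f[2])
E
```

```text
plate top/top [ 572.3 -168.7  215. ] [ 712.9 -156.6  215. ] mid [ 642.6 -162.6  215. ] len 141.1 yaw deg 4.95
plate top/side [ 574.9 -168.2  215. ] [ 713.1 -154.6  215. ] mid [ 644.  -161.4  215. ] len 138.9 yaw deg 5.66
ridge top [617.5  46.1 302. ] [647.1 252.8 302. ] mid [632.3 149.5 302. ] len 208.8 yaw deg 81.85
ridge side [615.4  46.  302. ] [648.2 255.4 302. ] mid [631.8 150.7 302. ] len 212.0 yaw deg 81.08
foot near edge top [561.8  67.9  18. ] [591.1 251.8  18. ] mid [576.5 159.9  18. ] len 186.2 yaw deg 80.94
foot near edge side [562.3  69.8  18. ] [589.2 246.8  18. ] mid [575.8 158.3  18. ] len 179.1 yaw deg 81.36
foot right [562.3  69.8  18. ] [666.9  52.6  18. ] mid [614.6  61.2  18. ] len 106.0 yaw deg -9.34
```

```bash
cat >> h.py <<'E'
from scipy.spatial.transform import Rotation as Ro
CH=np.array([643.3,-162.,167.5]); CHY=np.radians(5.3)
BT=np.array([632.,150.,200.]); BY=np.radians(-8.5)
G=np.array([-52.,0,10.])   # grasp point in plate frame
SEAT=np.array([-3.2,0,27.1])
def tool(centre,yaw,a,g=G,flip=False):
    Rz=Ro.from_euler('z',yaw).as_matrix(); sa,ca=np.sin(a),np.cos(a)
    s=-1 if flip else 1
    x=np.array([0,s,0.]);z=np.array([sa,0,-ca]);y=np.cross(z,x)
    R=Rz@np.stack([x,y,z],1)
    p=np.asarray(centre)+Rz@g+19*R[:,2]
    return p,Ro.from_matrix(R).as_euler('xyz')
def hang(dx,dz,dy=0.):  # plate centre for seat at (dx,dy,dz) in bar frame
    Rz=Ro.from_euler('z',BY).as_matrix()
    return BT+Rz@(np.array([dx,dy,dz])-SEAT)
E
python3 - <<'E'
from h import *
for fl in (0,1):
  for a in (25,30,35,40,45):
    r=np.radians(a); o=[]
    for n,c,y in [("g",CH,CHY),("l",CH+[0,0,130],CHY),("l2",CH+[-60,0,130],CHY),("pre",hang(-125,12),BY),("preh",hang(-125,80),BY),("in",hang(0,12),BY)]:
        p,q=tool(c,y,r,flip=fl); j=arm.ik(p,q); o.append((n,p.round(0).tolist(),None if j is None else np.round(j,2).tolist()))
    print(fl,a); [print("  ",*x) for x in o]
t=imaging.read_camera("top")
for n,u,v,z in [("pink far",376,246,142),("pink far L",360,250,142),("vase",455,236,160),("cupa",291,182,45),("cupb",288,232,45),("turq near",398,200,142)]: print(n,onz(t,u,v,z).round(0))
E
```

```text
0 25
   g [600.0, -166.0, 160.0] [0.57, 0.42, -0.33, 2.01, -0.08, 0.32, 2.03]
   l [600.0, -166.0, 290.0] [-0.05, 0.29, 0.51, 1.82, -0.53, 0.74, 2.41]
   l2 [540.0, -166.0, 290.0] [-0.33, 0.25, 0.9, 1.95, -0.66, 0.77, 2.61]
   pre [468.0, 175.0, 178.0] [-0.66, 0.24, 0.05, 2.24, 0.73, 0.44, 0.18]
   preh [468.0, 175.0, 246.0] [-0.62, 0.14, 0.0, 2.13, 0.53, 0.62, 0.41]
   in [592.0, 156.0, 178.0] [-0.44, 0.38, 0.0, 2.01, 0.57, 0.45, 0.51]
0 30
   g [601.0, -166.0, 161.0] [0.76, 0.44, -0.56, 2.08, 0.22, 0.19, 1.75]
   l [601.0, -166.0, 291.0] [-0.03, 0.26, 0.5, 1.9, -0.66, 0.64, 2.55]
   l2 [541.0, -166.0, 291.0] [-0.4, 0.26, 1.03, 2.02, -0.85, 0.73, 2.81]
   pre [470.0, 174.0, 178.0] [-0.78, 0.24, 0.14, 2.3, 1.02, 0.4, -0.15]
   preh [470.0, 174.0, 246.0] [-0.71, 0.13, 0.04, 2.19, 0.73, 0.57, 0.18]
   in [593.0, 156.0, 178.0] [-0.55, 0.37, 0.11, 2.08, 0.8, 0.35, 0.26]
0 35
   g [602.0, -166.0, 162.0] [1.07, 0.57, -1.03, 2.15, 1.4, 0.28, 0.63]
   l [602.0, -166.0, 292.0] [0.2, 0.23, 0.22, 1.97, -0.72, 0.51, 2.63]
   l2 [542.0, -166.0, 292.0] [1.28, 0.22, -1.02, 2.07, -0.12, 0.39, 2.09]

[... 2787 characters left out ...]
 -1.22, 2.31, 1.3, 0.91, 2.64]
   in [596.0, 155.0, 180.0] [-0.79, 0.4, 0.35, 2.22, 1.68, 0.27, 2.45]
1 45
   g [605.0, -166.0, 164.0] [1.01, 0.54, -0.83, 2.28, 2.95, 0.26, 2.26]
   l [605.0, -166.0, 294.0] [0.83, 0.23, -0.49, 2.11, -1.12, 0.26, -0.07]
   l2 [545.0, -166.0, 294.0] [0.37, 0.13, 0.16, 2.22, -1.36, 0.45, 0.22]
   pre [473.0, 174.0, 181.0] [-1.37, 0.4, 0.75, 2.49, 2.09, 0.36, 1.79]
   preh [473.0, 174.0, 249.0] [0.13, 0.3, -1.22, 2.37, 1.43, 1.0, 2.46]
   in [597.0, 155.0, 181.0] [-0.96, 0.45, 0.55, 2.28, 2.21, 0.29, 1.88]
pink far [ 528. -225.  142.]
pink far L [ 518. -183.  142.]
vase [ 548. -425.  160.]
cupa [720.  -9.  45.]
cupb [578.   3.  45.]
turq near [ 647. -288.  142.]
```

```bash
sed -i 's/^G=.*/G=np.array([-57.,0,10.])/' h.py
cat >> h.py <<'E'
A=np.radians(35)
E
python3 - <<'E'
from h import *
p,q=tool(CH,CHY,A)
d=Ro.from_euler('xyz',q).apply([0,0,1])
arm.move_ptp([380,200,430],tool(CH,BY,np.radians(20))[1]); print(arm.read_q().round(2),arm.read_time())
arm.move_ptp([440,-120,420],q); print(arm.read_q().round(2),arm.read_time())
ap=p-110*d
print(ap, arm.ik(ap,q))
arm.move_ptp(ap,q); print(arm.read_q().round(2),arm.read_eef_pos(),arm.read_time())
cam("wrist","pics/w1.png"); cam("side","pics/s1.png")
E
```

```text
[-0.76 -0.07 -0.01  1.78  0.29  1.23  0.58] 1.975
[-0.29 -0.23  0.54  2.01 -0.13  0.76  2.01] 3.2583
[ 534.57138782 -172.08644839  252.04283603] [ 0.49492479  0.18388795 -0.03936945  2.15562224 -0.86437688  0.39578646
  2.86337189]
[ 0.49  0.18 -0.04  2.15 -0.86  0.4   2.86] [ 535.07365143 -171.15501298  252.51646411] 4.225
```

View pics/w1.png

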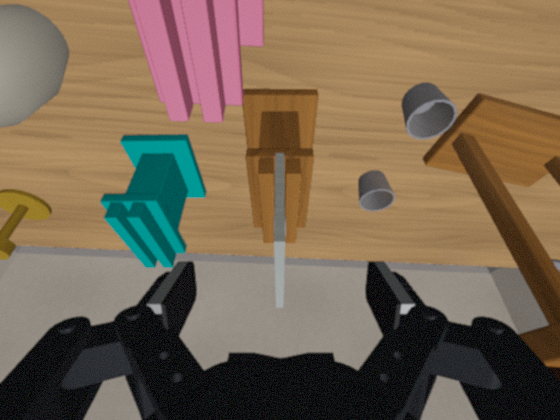

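View pics/s1.png

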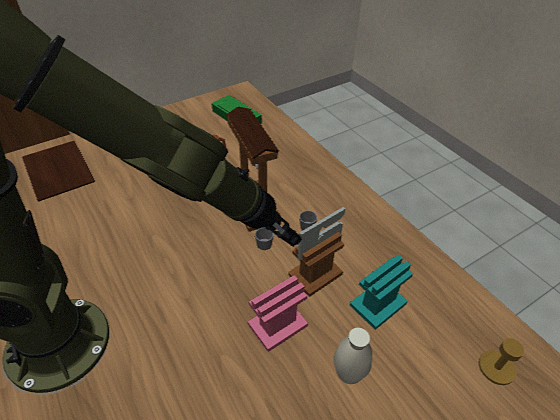

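The wrist view shows the plate's top edge running straight down the centre column (280,155→307), midway between the fingers, so the jaws line up. Joint 7 is near its limit (2.86), so I'll check the IK for the rest of the chain.

Run:
```python
from h import *
for a in (28,32,35,38):
  for b in (0,40,110):
    r=np.radians(a);p,q=tool(CH,CHY,r);d=Ro.from_euler('xyz',q).apply([0,0,1])
    j=arm.ik(p-b*d,q); print(a,b,None if j is None else j.round(2))
  p,q=tool(CH+[0,0,130],CHY,r); j=arm.ik(p,q); print(a,"lift",None if j is None else j.round(2))
```

```text
28 0 [ 0.34  0.4   0.01  2.07 -0.75  0.31  2.69]
28 40 [ 0.34  0.33  0.04  2.06 -0.64  0.38  2.59]
28 110 [ 0.33  0.21  0.09  2.03 -0.51  0.53  2.47]
28 lift [ 0.27  0.24  0.11  1.88 -0.41  0.62  2.31]
32 0 [ 0.54  0.4  -0.23  2.12 -0.88  0.18  2.85]
32 40 [ 0.44  0.32 -0.06  2.12 -0.88  0.3   2.84]
32 110 [ 0.41  0.19  0.03  2.1  -0.69  0.45  2.67]
32 lift [ 0.31  0.22  0.08  1.94 -0.53  0.54  2.44]
35 0 [ 1.08  0.57 -1.03  2.16  1.41  0.28  0.62]
35 40 [ 1.14  0.47 -1.03  2.16  0.99  0.22  1.03]
35 110 [ 0.49  0.18 -0.04  2.16 -0.86  0.4   2.86]
35 lift [ 0.35  0.21  0.04  1.98 -0.64  0.48  2.56]
38 0 [ 1.18  0.67 -1.22  2.2   1.67  0.4   0.39]
38 40 [ 1.26  0.56 -1.23  2.21  1.45  0.31  0.59]
38 110 [ 1.01  0.21 -0.63  2.2  -0.83  0.26  2.85]
38 lift [ 0.41  0.21 -0.01  2.02 -0.78  0.42  2.7 ]
```

```bash
sed -i 's/^G=.*/G=np.array([-60.,0,10.])/; s/^A=.*/A=np.radians(30)/' h.py
python3 - <<'E'
from h import *
p,q=tool(CH,CHY,A);d=Ro.from_euler('xyz',q).apply([0,0,1])
for b in (110,60,30,0):
    j=arm.ik(p-b*d,q); print(b,None if j is None else j.round(3))
arm.move_ptp(p-100*d,q); print(arm.read_q().round(3))
cam("wrist","pics/w2.png")
try:
    arm.move_l(p-2*d,q,80); print(arm.read_q().round(3),arm.read_eef_pos()-p)
except Exception as e: print(repr(e))
cam("wrist","pics/w3.png"); cam("side","pics/s3.png");print(arm.read_force(),arm.read_time())
E
```

```text
110 [ 0.367  0.193  0.067  2.07  -0.594  0.487  2.568]
60 [ 0.381  0.282  0.017  2.091 -0.701  0.38   2.666]
30 [ 0.388  0.338 -0.014  2.098 -0.783  0.319  2.743]
0 [ 0.401  0.395 -0.053  2.1   -0.877  0.26   2.832]
[ 0.368  0.209  0.056  2.075 -0.615  0.465  2.589]
[ 0.442  0.391 -0.107  2.099 -0.799  0.247  2.757] [-0.95294591 -0.26176732  2.27819338]
[ 0.34840928 -0.70774725 -0.27492575] 6.225
```

View pics/w3.png

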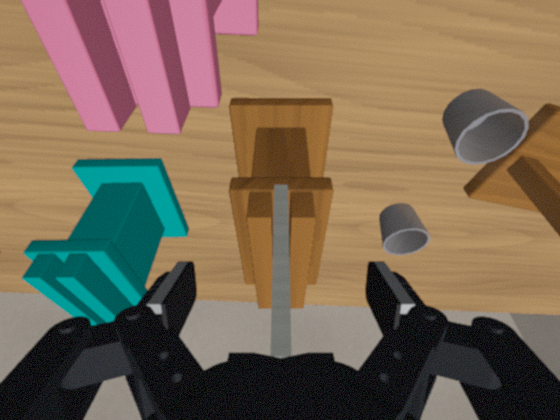

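View pics/s3.png

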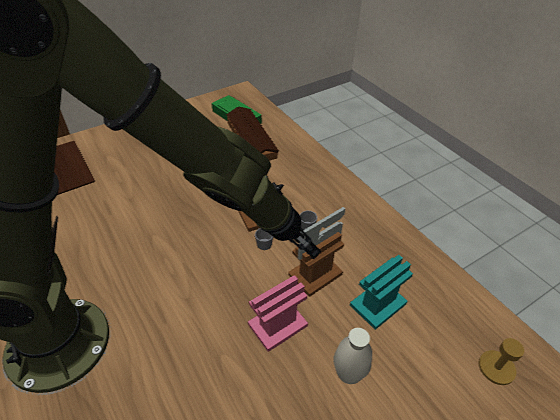

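Wrist view w3: the plate is centred (column ~281) between the fingers, which are clear of the rest. Now I'll grip and lift.

Run:
```python
from h import *
p0=arm.read_eef_pos()
arm.grip(5,70); print(arm.read_opening(),arm.read_force(),arm.read_time())
p=arm.read_eef_pos(); q=arm.read_orientation()
print(p,p-p0)
arm.move_l(p+[0,0,20],None,60); print(arm.read_force(),arm.read_opening())
arm.move_l(p+[0,0,150],None,150); print(arm.read_force(),arm.read_opening(),arm.read_q().round(2),arm.read_time())
cam("wrist","pics/w4.png"); cam("side","pics/s4.png")
```

```text
7.192840698534422 [-1.30723189 -0.74790229  1.87618477] 6.9167
[ 591.98202674 -166.92489712  162.88678692] [-0.11433412 -0.07190687 -0.47099464]
[-0.4609513   0.06729014 -2.80730633] 6.86152546919289
[-0.50696307 -0.29011651 -3.3034149 ] 7.1881227152939955 [ 0.21  0.21  0.19  1.88 -0.47  0.64  2.37] 8.4167
```

View pics/w4.png

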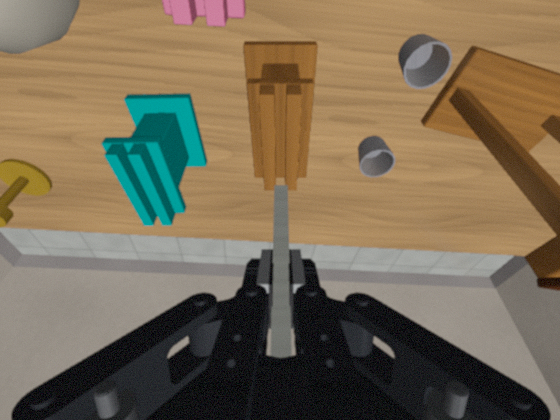

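View pics/s4.png

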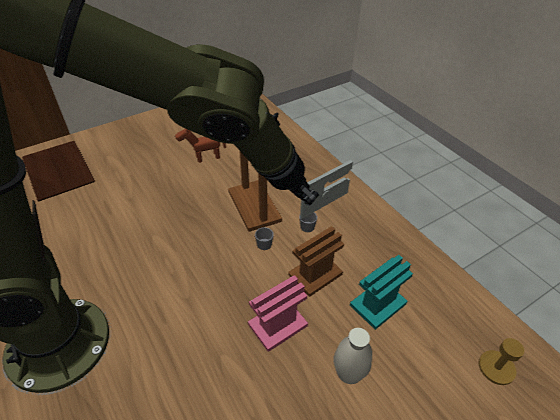

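```bash
cat >> h.py <<'E'
# plate centre in tool frame (from TCP at the grip, actual orientation)
PG=np.array([591.982,-166.925,162.887]); 
def plate_pts(pts,dz=0):
    R=Ro.from_euler('xyz',arm.read_orientation()); Rc=Ro.from_euler('xyz',tool(CH,CHY,A)[1])
    Rp=R*Rc.inv()  # rotation since grasp
    base=Ro.from_euler('z',CHY)
    return np.array([arm.read_eef_pos()+Rp.apply(CH-PG+base.apply(x)) for x in pts])
E
python3 - <<'E'
from h import *
pts=[(-70,0,-47.5),(-70,0,47.5),(70,0,47.5),(70,0,-47.5),(70,0,10.5),(-3,0,-11.5)]
P=plate_pts(pts)
w=imaging.read_camera("wrist");s=imaging.read_camera("side");t=imaging.read_camera("top")
print("rpy",arm.read_orientation(),tool(CH,CHY,A)[1])
for a,b,c,d in zip(pts,proj(w,P),proj(s,P),proj(t,P)): print(a,b.round(1),c.round(1),d.round(1))
crop(s["pixels"][:,:,::-1],285,150,75,80,7,"pics/c_s4.png")
crop(t["pixels"][:,:,::-1],320,130,70,85,7,"pics/c_t4.png")
crop(w["pixels"][:,:,::-1],240,170,80,200,3,"pics/c_w4.png")
E
```

```text
rpy [ 2.61926678e+00 -5.36068483e-04  1.66307176e+00] [ 2.61799388e+00 -2.22044605e-16  1.66329878e+00]
(-70, 0, -47.5) [282.6 184.3] [301.  217.5] [360.3 224.1]
(-70, 0, 47.5) [283.5 355. ] [303.2 186.1] [366.5 219.4]
(70, 0, 47.5) [282.3 413.6] [351.5 160.5] [357.9 156.7]
(70, 0, -47.5) [282.  292.6] [346.3 191.7] [352.5 166.2]
(70, 0, 10.5) [282.2 358.7] [349.4 173.2] [355.7 160.6]
(-3, 0, -11.5) [282.4 292.2] [324.7 193.4] [358.6 193.6]
```

View pics/c_s4.png

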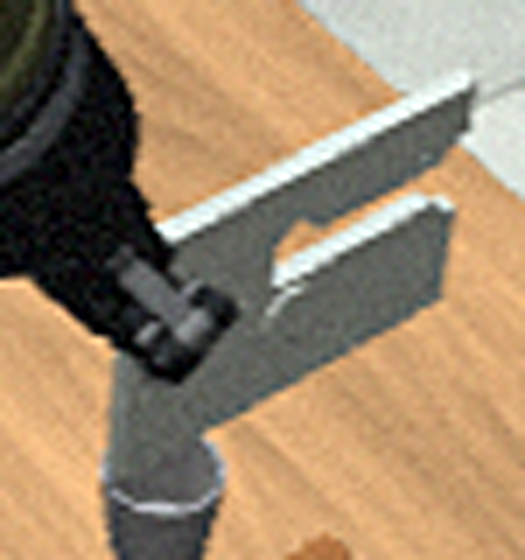

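View pics/c_w4.png

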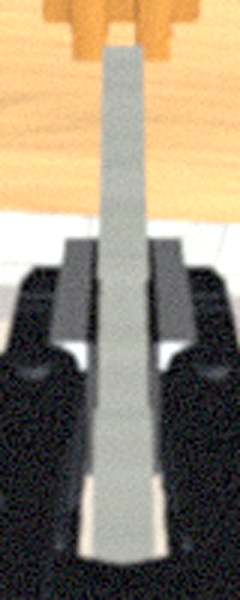

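View pics/c_t4.png

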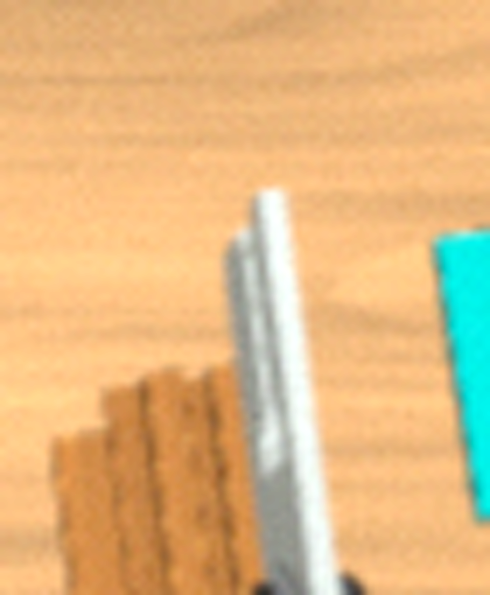

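The in-hand plate matches the prediction within ~1 px in the wrist, side and top views. Next I'll carry it back and across to in front of the stand.

```bash
cat >> h.py <<'E'
def tcp_for(centre,yaw):
    # TCP pose putting plate centre at given place/yaw with the actual grasp
    Rd=Ro.from_euler('z',yaw-CHY); q=(Rd*Ro.from_euler('xyz',tool(CH,CHY,A)[1])).as_euler('xyz')
    return np.asarray(centre)+Rd.apply(PG-CH),q
E
python3 - <<'E'
from h import *
p,q=tcp_for(hang(-130,40),BY); print(p,q)
arm.move_l([445,-130,300],None,150); print(arm.read_q().round(2))
for tgt,qq in [([435,20,290],tcp_for(CH,0)[1]),(p,q)]:
    try: arm.move_l(tgt,qq,150)
    except Exception as e: print(repr(e)); arm.move_ptp(tgt,qq)
    print(arm.read_q().round(2),arm.read_eef_pos(),arm.read_time())
print(arm.read_orientation(),q,arm.read_opening(),arm.read_force())
cam("wrist","pics/w5.png"); cam("side","pics/s5.png");cam("top","pics/t5.png")
E
```

```text
[455.58134227 176.20045698 208.287     ] [ 2.61799388e+00 -2.22044605e-16  1.42244334e+00]
[ 0.22 -0.03  0.2   2.18 -0.46  0.57  2.42]
[ 0.17 -0.1  -0.3   2.28  0.09  0.44  1.36] [435.14790658  19.57860736 289.89034738] 10.9917
[-0.12  0.21 -0.7   2.27  1.04  0.65 -0.21] [455.6530293  175.72027167 208.48010481] 12.725
[ 2.61769927e+00 -5.37777664e-05  1.42170757e+00] [ 2.61799388e+00 -2.22044605e-16  1.42244334e+00] 7.012935699597107 [ 0.16396024 -0.45055096 -3.75208706]
```

View pics/w5.png

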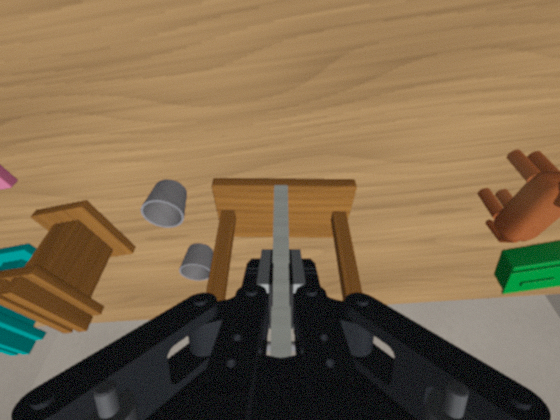

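View pics/s5.png

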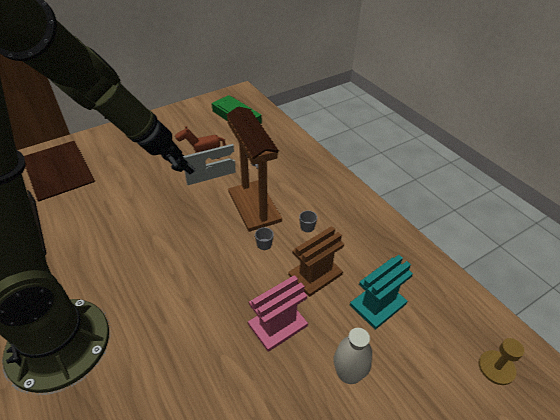

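View pics/t5.png

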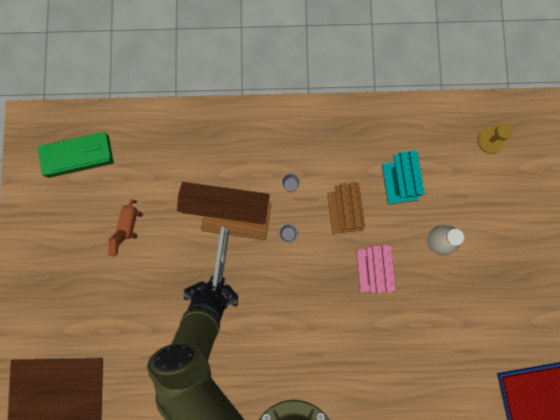

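The wrist view shows the foot's near edge level at row 180 (213..355), with the plate at column ~281 between the posts. I'll refine the stand's pose from this view.

Run:
```python
from h import *
w=imaging.read_camera("wrist");s=imaging.read_camera("side")
crop(w["pixels"][:,:,::-1],200,165,170,130,4.5,"pics/c_w5.png",1.3)
crop(s["pixels"][:,:,::-1],175,95,110,85,7,"pics/c_s5.png",1.4)
a=onz(w,213.5,180,18);b=onz(w,355,179.5,18)
m=(a+b)/2;print(a.round(1),b.round(1),np.linalg.norm(a-b).round(1),"mid",m.round(1))
e=(b-a)/np.linalg.norm(b-a); yaw=np.arctan2(-e[0],e[1]); print("yaw",np.degrees(yaw)); print("centre",m+55*np.array([np.cos(yaw),np.sin(yaw),0]))
print(proj(s,plate_pts([(70,0,47.5),(70,0,-47.5)])), proj(w,plate_pts([(-70,0,-47.5),(-70,0,47.5)])))
```

```text
[552.8  74.   18. ] [578.6 251.2  18. ] 179.1 mid [565.7 162.6  18. ]
yaw -8.290901591583102
centre [620.10489396 154.6479675   18.        ]
[[232.99157154 144.30635024]
 [235.13877056 171.27214432]] [[282.75969472 183.88941774]
 [283.78027009 354.62600319]]
```

View pics/c_w5.png

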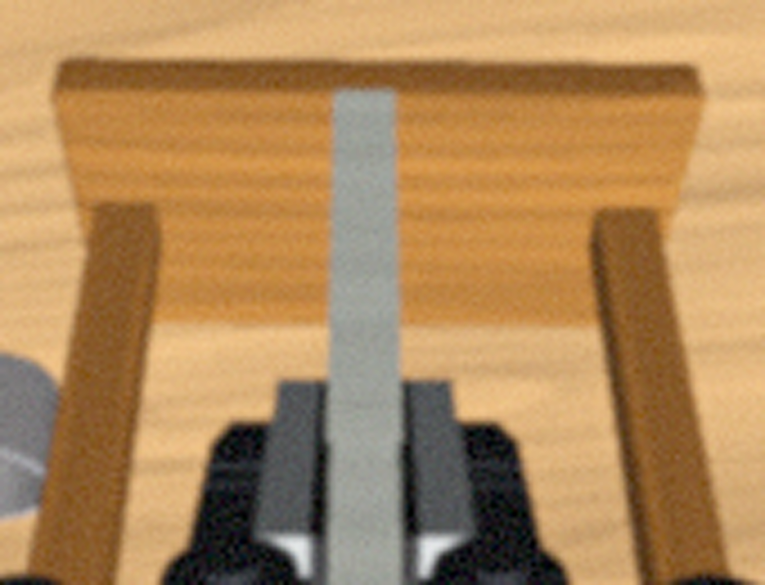

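View pics/c_s5.png

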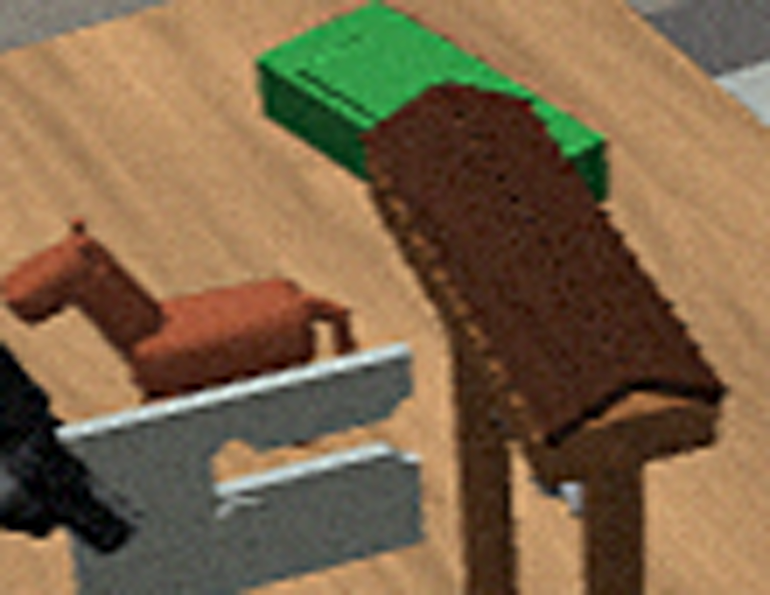

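Run:
```python
from h import *
w=imaging.read_camera("wrist")
def C(l,r,z,off):
    a=onz(w,*un(l,4.5,200,165),z);b=onz(w,*un(r,4.5,200,165),z);m=(a+b)/2
    e=(b-a)/np.linalg.norm(b-a); yaw=np.arctan2(-e[0],e[1]); print(np.linalg.norm(a-b).round(1),np.degrees(yaw).round(2),(m+off*np.array([np.cos(yaw),np.sin(yaw),0])).round(1))
C((55,93),(703,95),18,55); C((60,60),(698,67),0,55)
C((92,205),(655,209),18,-10) # post inner/outer near? 
print("hang yaw",np.degrees(BY),BT)
```

```text
185.8 -8.79 [629.7 152.6  18. ]
190.4 -9.39 [634.  151.7   0. ]
176.7 -9.15 [613.1 154.1  18. ]
hang yaw -8.5 [632. 150. 200.]
```

```bash
sed -i 's/^BT=.*/BT=np.array([631.5,151.,200.]); BY=np.radians(-8.8)/' h.py
python3 - <<'E'
from h import *
f0=arm.read_force()
for dx,dz,v in [(-130,12,80),(-75,12,60),(-55,12,30),(-30,12,40),(-12,12,30),(-4,12,20)]:
    p,q=tcp_for(hang(dx,dz),BY); arm.move_l(p,q,v); arm.hold(.1)
    f=arm.read_force()-f0; print(dx,(arm.read_eef_pos()-p).round(2),f.round(2),arm.read_opening().round(2),arm.read_q().round(2)[[3,4,5,6]],arm.read_time())
    if np.linalg.norm(f)>8: print("stop");break
w=cam("wrist","pics/w6.png"); s=cam("side","pics/s6.png");cam("top","pics/t6.png")
crop(s["pixels"][:,:,::-1],190,95,100,80,7,"pics/c_s6.png",1.4)
E
```

```text
Traceback (most recent call last):
AttributeError: 'float' object has no attribute 'round'
```

Run:
```python
from h import *
f0=arm.read_force()
for dx,dz,v in [(-75,12,60),(-55,12,30),(-30,12,40),(-12,12,30),(-4,12,20)]:
    p,q=tcp_for(hang(dx,dz),BY); arm.move_l(p,q,v); arm.hold(.1)
    f=arm.read_force()-f0; print(dx,(arm.read_eef_pos()-p).round(2),f.round(2),arm.read_opening(),arm.read_q().round(2)[[3,4,5,6]],arm.read_time())
    if np.linalg.norm(f)>8: print("stop");break
w=cam("wrist","pics/w6.png"); s=cam("side","pics/s6.png");cam("top","pics/t6.png")
crop(s["pixels"][:,:,::-1],190,95,100,80,7,"pics/c_s6.png",1.4)
```

```text
-75 [-0.36  0.16  0.01] [-0.75 -0.33 -1.2 ] 7.449426913759032 [ 2.22  1.18  0.62 -0.26] 14.7917
-55 [-0.2   0.06 -0.04] [-0.16 -0.52 -1.26] 7.1280093481933555 [ 2.19  1.18  0.62 -0.22] 15.7083
-30 [-0.28  0.06 -0.04] [-0.2  -0.02 -0.32] 7.000289208968203 [ 2.14  1.17  0.62 -0.17] 16.5833
-12 [-0.19  0.06 -0.03] [-1.31 -0.48 -0.99] 6.939689541141278 [ 2.11  1.17  0.62 -0.13] 17.4333
-4 [-0.11  0.01 -0.07] [-0.95 -0.26 -0.35] 6.906923399444213 [ 2.1   1.16  0.62 -0.11] 18.0833
```

View pics/w6.png

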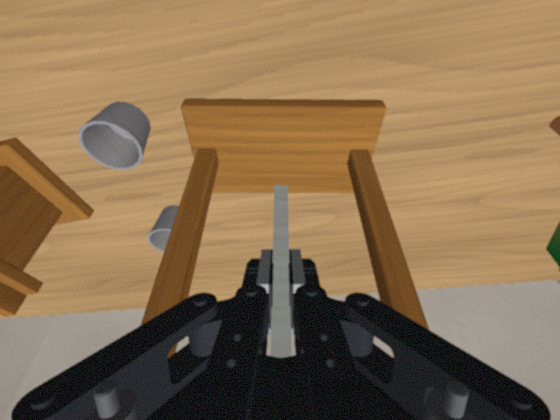

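View pics/c_s6.png

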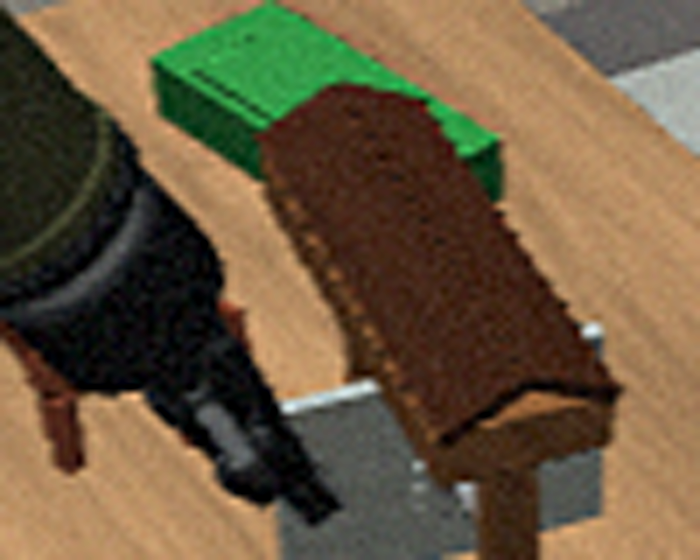

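View pics/t6.png

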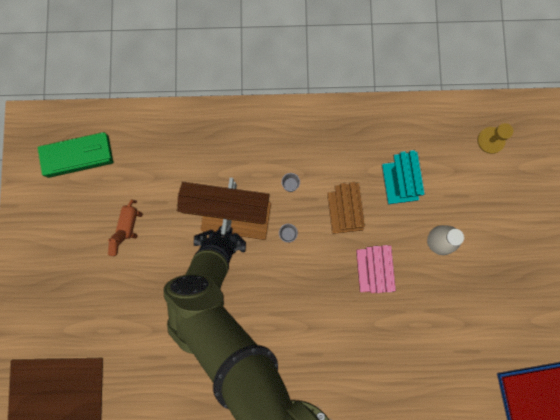

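The slide met no resistance. I'll gently probe for the slot's blind end (expected at seat +4) to fix the fore-aft position.

Run:
```python
from h import *
f0=arm.read_force()
for dx in (-1,1,2,3,4,5,6):
    p,q=tcp_for(hang(dx,12),BY); arm.move_l(p,q,15); arm.hold(.1)
    f=arm.read_force()-f0; print(dx,(arm.read_eef_pos()-p).round(2),f.round(2),arm.read_time())
    if abs(f[0])>3: print("stop");break
```

```text
-1 [-0.04  0.01 -0.06] [-0.06  0.39  0.06] 18.6833
1 [-0.01  0.02 -0.03] [-0.27  1.11  0.09] 19.0667
2 [-0.01  0.01  0.  ] [-0.66  1.34 -0.08] 19.4167
3 [-0.38  0.11 -0.12] [-5.04  1.28  1.45] 19.7667
stop
```

Run:
```python
from h import *
dx=-1.4
p,q=tcp_for(hang(dx,12),BY); arm.move_l(p,q,15); arm.hold(.2); f0=arm.read_force(); print(f0)
for dz in (8,5,3,2,1,.5,0,-.5,-1,-1.5,-2,-2.5,-3):
    p,q=tcp_for(hang(dx,dz),BY); arm.move_l(p,q,15); arm.hold(.1)
    f=arm.read_force()-f0; print(dz,(arm.read_eef_pos()-p).round(2),f.round(2),arm.read_time())
    if np.linalg.norm(f)>3.5: print("stop");break
w=cam("wrist","pics/w7.png"); s=cam("side","pics/s7.png")
crop(s["pixels"][:,:,::-1],190,95,100,80,7,"pics/c_s7.png",1.4)
```

```text
[-0.7628909   0.78771121 -2.07074626]
8 [ 0.    0.05 -0.02] [ 0.68 -0.79 -1.27] 20.925
5 [-0.01  0.04 -0.01] [ 0.4  -0.68 -1.22] 21.375
3 [ 0.01 -0.01 -0.02] [ 0.76 -0.86 -0.51] 21.7583
2 [-0.    0.01 -0.02] [ 0.62 -0.8  -0.7 ] 22.1083
1 [-0.    0.01 -0.03] [ 0.83  0.11 -0.87] 22.4583
0.5 [ 0.01  0.02 -0.01] [ 1.18  0.11 -0.71] 22.8083
0 [0.06 0.06 0.14] [ 0.36 -1.65  0.25] 23.1583
-0.5 [0.2  0.06 0.38] [-0.06 -0.85  3.75] 23.5083
stop
```

View pics/c_s7.png

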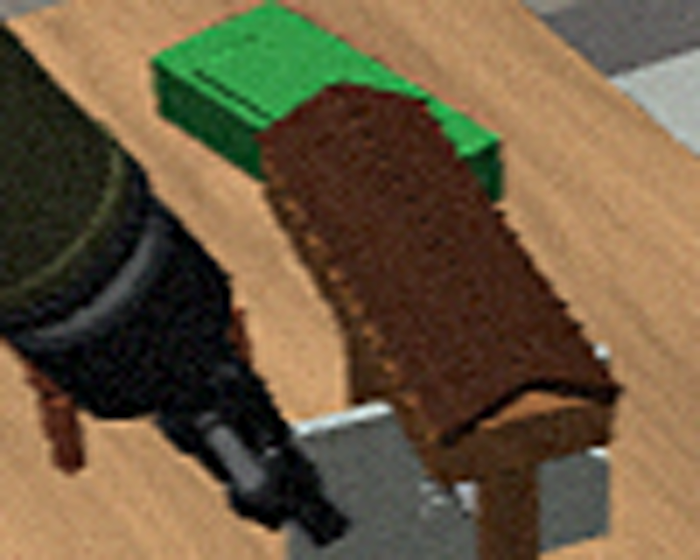

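View pics/w7.png

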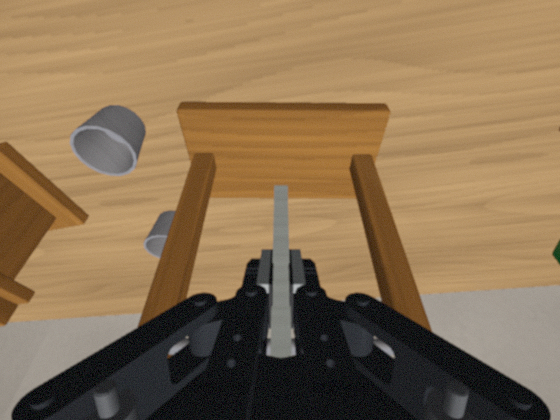

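The seat touched the bar at the predicted height (vertical force rose to +3.8 N). I'll release and back straight out.

Run:
```python
from h import *
arm.grip(14,20); arm.hold(.3); print(arm.read_opening(),arm.read_force()); 
arm.grip(40); arm.hold(.5); print(arm.read_opening(),arm.read_force(),arm.read_time())
cam("wrist","pics/w8.png")
p=arm.read_eef_pos(); d=np.array([np.cos(BY),np.sin(BY),0])
arm.move_l(p-25*d,None,30); print(arm.read_force())
arm.move_l(p-130*d+[0,0,10],None,100); print(arm.read_force(),arm.read_time())
cam("wrist","pics/w9.png"); s=cam("side","pics/s9.png")
crop(s["pixels"][:,:,::-1],190,95,100,80,7,"pics/c_s9.png",1.4)
```

```text
14.20042961661525 [-0.33604606  0.61788209  0.49528827]
39.795069451578236 [-0.15955841  0.15749781  0.56810586] 25.0167
[ 0.41809763 -0.74732471  0.67715645]
[-0.42050917  0.61608664 -0.2730335 ] 27.2583
```

View pics/w9.png

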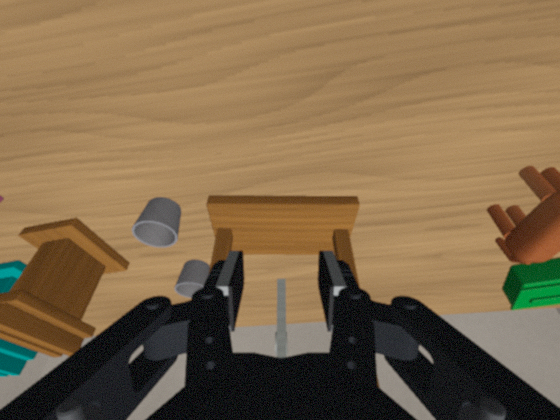

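View pics/c_s9.png

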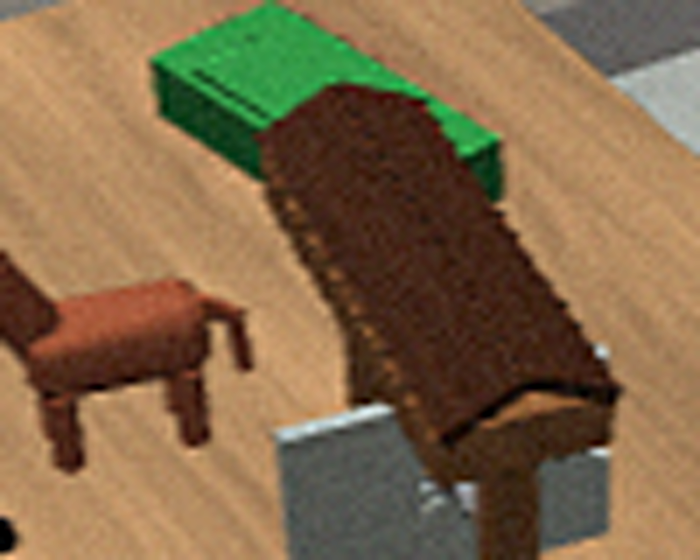

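View pics/w8.png

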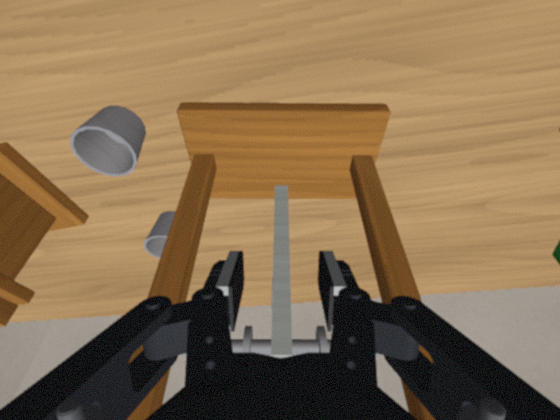

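The plate hangs on its own: wrist (282,280→350), side crop near corner (277,440). A last numeric check covers pose, stillness and the bystanders.

Run:
```python
from h import *
s=imaging.read_camera("side");arm.hold(.7);s2=imaging.read_camera("side");w=imaging.read_camera("wrist")
print("motion max diff",np.abs(s["pixels"][95:180,190:290].astype(int)-s2["pixels"][95:180,190:290]).mean())
c=hang(-1.4,0)
P=[c+Ro.from_euler('z',BY).apply(x) for x in [(-70,0,47.5),(-70,0,-47.5),(70,0,47.5),(70,0,-47.5)]]
for a,b in zip(proj(s,P),proj(w,P)): print(((a-[190,95]+.5)*7-.5).round(0),b.round(1))
crop(w["pixels"][:,:,::-1],245,260,75,100,6,"pics/c_w10.png",1.6)
crop(s2["pixels"][:,:,::-1],215,140,75,45,10,"pics/c_s10.png",1.6)
t=cam("top","pics/t10.png")
t0=cv2.imread("pics/top0.png")
d=np.abs(t0[:,:,::-1].astype(int)-t["pixels"]).sum(2)
for n,(u,v) in dict(vase=(445,240),a=(290,183),b=(288,233),horse=(122,225)).items(): print(n,d[v-22:v+22,u-22:u+22].mean())
print(arm.read_time())
```

```text
motion max diff 3.557137254901961
[280. 436.] [282.2 395.4]
[296. 616.] [281.9 278.2]
[607. 352.] [281.8 421.8]
[606. 531.] [281.7 332. ]
vase 12.291838842975206
a 11.21642561983471
b 11.262396694214877
horse 10.977789256198347
28.2583
```

View pics/c_w10.png

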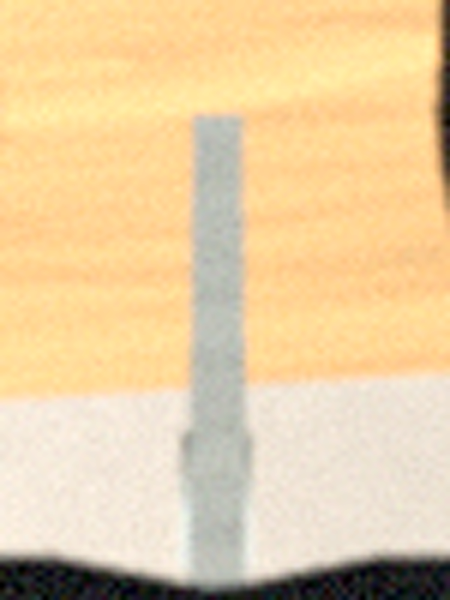

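View pics/c_s10.png

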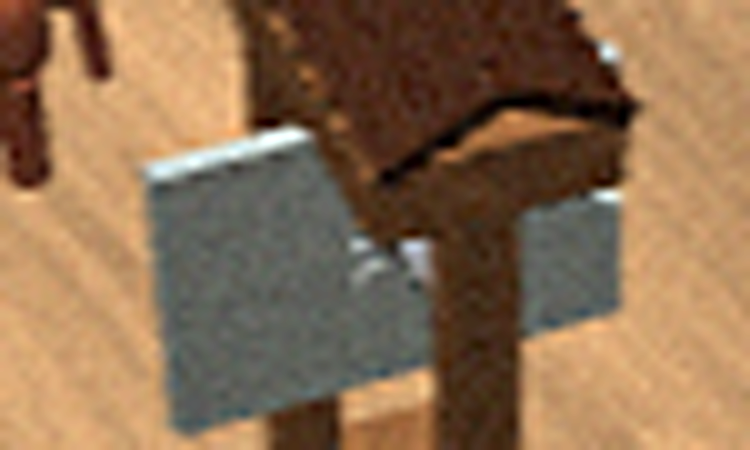

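```bash
python3 -c "
from bench import hand_in
print(hand_in())"
```

```text
the job is handed in; nothing more can be done
None
```

The chime plate is hanging on the bar by its slot, released and still, and I handed the job in at about 28 s of the 54 s allowed. No verdict is reported.

**What I did:** I gripped the plate near its -x end with the gripper leaned back 30° and lifted it 150 mm straight out of the brown rest. I then slid the slot over the bar and felt its blind end to fix the fore-aft position. Next I let the plate down until the bar took its weight, within 0.5 mm of the predicted height, then opened the fingers and backed out.

**Last checks:**
- **Pose:** the visible plate corners are within about 1 px of the predicted hung pose in the side and wrist views.
- **Stillness:** two pictures taken 0.7 s apart differ only at noise level.
- **Clearance:** the gripper is well away from the plate, and the wrist force is about zero.
- **Bystanders:** the vase, both cups and the horse look unmoved in the top view.

**Disagreements:**
- The camera measurements of the stand's position differed by 2–4 mm between views. The blind-end contact implied a 1.4 mm fore-aft correction, which I applied.
- The bar itself is hidden under the roof, so I confirmed the seating by contact force and plate pose, not by seeing it.

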